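Set the loaded shaker to speed 6 and start it

TASK

Two bench shakers stand side by side; the job is on the one whose tray carries the rack of tubes. With a fingertip push the lever of its speed selector round to speed 6, six clicks clockwise from the stop at the round dot, and only then press its start button right down and let it come up again. Never take the lever between the fingers, and leave the other shaker's controls and all the loose things as they stand.

Things in the scene. Friction and masses are not known exactly. Their poses are not given: they have to be found in the camera images.
- shaker_a: white bench shaker that carries the tube rack; fixed. Origin on the table straight under the selector's axis; own x points from control deck to tray, y left, z up. Level deck, top 50 mm above the table, x -80..95, y -120..100 mm; the tray behind it starts at x 100 mm, its mat is 88 mm above the table. Axis of the start button at x -45, y -75 mm
- shaker_b: white bench shaker that carries the flat strip tray (otherwise the same); fixed. Origin on the table straight under the selector's axis; own x points from control deck to tray, y left, z up. Level deck, top 50 mm above the table, x -80..95, y -120..100 mm; the tray behind it starts at x 100 mm, its mat is 88 mm above the table. Axis of the start button at x -45, y -75 mm
- dial_a (a joint): speed selector, rad, 0 (stop, round dot) to 2.793 (speed 8), growing clockwise from above; a click is 0.3491, speed 6 = 2.094. At value v its lever points (80 deg - v) anticlockwise from the shaker's x. Ticks for 1 to 8, 62 to 76 mm from the axis. Detents: 2 to 4 N at 45 mm to leave a position; past half-way it snaps to the next, and released it springs to the nearest - of the shaker with the tube rack
- dial_a_tip (a point): in the selector's lever on the shaker with the tube rack, 45 mm from the axis, 21 mm above the deck, mid-width; x outward along the lever, z up. The black lever is one bar 12 mm wide, reaching 58 mm out from the axis, 7 to 35 mm above the deck; hub 34 mm diameter, as high; skirt under it 52 mm diameter, 7 mm high
- start_a (a joint): start button, travel in m: 0 up, 0.006 fully down (5 N), springs back; black, 26 mm diameter, top 22 mm above the deck and 10 mm above its grey collar (42 mm diameter) - of the shaker with the tube rack
- start_a_top (a point): centre of the top of the start button of the shaker with the tube rack
- dial_b (a joint): the same selector on the other shaker, to be left alone
- dial_b_tip (a point): in the selector's lever on the other shaker, 45 mm from the axis, 21 mm above the deck, mid-width; x outward along the lever, z up. The black lever is one bar 12 mm wide, reaching 58 mm out from the axis, 7 to 35 mm above the deck; hub 34 mm diameter, as high; skirt under it 52 mm diameter, 7 mm high
- start_b (a joint): the same button on the other shaker, to be left alone
- start_b_top (a point): centre of the top of the start button of the other shaker
- tube_rack: tube rack, black block 80 x 125 x 40 mm full of short tubes with blue caps up to 57 mm high, loose on the mat of the shaker to be set; 0.35 kg; origin at the centre of its underside, z up
- strip_tray: flat white tray of test strips 85 x 125 x 16 mm, loose on the mat of the other shaker; origin at the centre of its underside, z up
- vial_a: small capped vial, 19 mm diameter, 36 mm high, standing loose on the front left of the deck of the shaker with the tube rack; origin at the centre of its underside, z up
- vial_b: the same on the other shaker's deck; origin at the centre of its underside, z up
- vial_c: small vial, 21 mm diameter, 42 mm high, loose on the table in front of the shakers; origin at the centre of its underside, z up
- vial_d: another like vial_c, with a white cap; origin at the centre of its underside, z up
- kit_box: dark brown box 90 x 150 x 38 mm, loose on the table to the left; origin at the centre of its underside, z up
- tip_box: box of pipette tips 120 x 85 x 66 mm with a blue top, loose on the table to the right; origin at the centre of its underside, z up

How it is judged (in metres and radians):
On the way, in this order (a step that is already met when the one before it is completed fails the run):
1. the selector of the shaker with the tube rack rests at speed 6, start button up (value of joint dial_a between 1.974 and 2.214 rad and velocity of joint dial_a between -0.3 and 0.3 rad/s and value of joint start_a below 0.002 m), for 0.2 s.
2. its start button is pressed down with the selector at speed 6 (value of joint dial_a between 1.974 and 2.214 rad and value of joint start_a above 0.0045 m), for 0.05 s.
At the end, for the whole second after the job is handed in: The selector of the shaker with the tube rack stands at speed 6 (within 0.12 rad), its start button has been pressed (over 4.5 of 6 mm) after that and is up again, the other shaker's controls are as they were (lever within 10 mm, button up), and every loose thing is within 20 mm of where it stood (value of joint dial_a between 1.974 and 2.214 rad and value of joint each of start_a, start_b below 0.0015 m and distance of dial_b_tip from where it was at the start of the episode below 0.01 m and distance of each of tube_rack, strip_tray, vial_a, vial_b, vial_c, vial_d, kit_box, tip_box from where it was at the start of the episode below 0.02 m and linear speed of tube_rack below 0.02 m/s); the robot touches nothing.
It fails at once if the start button is pressed while the selector is not at speed 6 (value of joint start_a above 0.003 m and not (value of joint dial_a between 1.974 and 2.214 rad)).
It fails at once if the other shaker's selector is turned (distance of dial_b_tip from where it was at the start of the episode above 0.01 m).
It fails at once if the other shaker's start button is pressed (value of joint start_b above 0.003 m).
It fails at once if the lever is taken between the fingers (y of the grasp point in the frame of dial_a_tip between -0.008 and 0.008 m and x of the grasp point in the frame of dial_a_tip between -0.065 and 0.015 m and z of the grasp point in the frame of dial_a_tip below 0.018 m).
It fails at once if the tube rack, strip tray, a vial or a box is lifted, carried or pushed more than 20 mm, or a vial is tipped (distance of any of tube_rack, strip_tray, vial_a, vial_b, vial_c, vial_d, kit_box, tip_box from where it was at the start of the episode above 0.02 m or angle between any of vial_a, vial_b, vial_c, vial_d's own z axis and vertical above 0.5 rad).
It also fails if it takes over 43 s, if anything falls off the work surface, if the arm or the gripper's body presses on something with over 40 N, if the wrist force passes 120 N, or if a joint passes its speed limit or range.

ROBOT

A 6-joint arm with a two-finger parallel gripper is mounted at the origin on the work surface. World frame = base frame: x ahead of the robot, y to its left, z up, the work surface at z = 0. Lengths are in m, angles in degrees, forces in N, time in s.
With the tool pointing down it reaches from about 0.325 to 1 m from the base axis. Payload 5.1 kg.
Tool frame: the origin (TCP) lies at the very end of the fingers, on their centre line; the grasp point (between the pads) lies 19 mm behind it; z points along the fingers, y is the line along which they close (so a half turn about z gives the same grasp; the last joint's range is limited). The gripper opens to 85 mm and grips with 20 to 120 N. Pads are 22 mm wide; open, the fingers measure 114 mm over their backs; the gripper's body (76 mm by 85 mm) begins 54 mm behind the grasp point. The pads swing forward as they close: fully open they stand 13 mm farther back than shut.
Start: joints at [-80.306, 7.093, 94.555, -0, 78.352, -4.733], TCP at [0.162, -0.629, 0.231] pointing down, gripper open.
Joint ranges: [-149.61, 149.61], [-58.7, 133.49], [1.44, 155.28], [-77.14, 257.14], [18.33, 153.61], [-166.67, 166.67]. Speed limits (degrees/s): [147.25, 147.25, 180, 180, 180, 180].

INTERFACE

Orientations are given as [roll, pitch, yaw] about the fixed x, y, z axes, in that order (R = Rz(yaw) Ry(pitch) Rx(roll)).
In Python, from plant import readout, get_image, workorder, models gives the robot as it stands.
- The arm moves only by the shell command python3 -m creep 'ROWS'. ROWS is JSON, a list of rows, each an object of numbers: "wx", "wy", "wz": the turn, a rotation vector about the tool's x, y, z normalised to -1 to 1, where 1 is 360 degrees; "x", "y", "z": the shift along the tool's x, y, z normalised to -1 to 1, where 1 is 20 cm; "claw": the opening, from 0 (shut) to 1 (fully open). In form: [{"wx": .., "wy": .., "wz": .., "x": .., "y": .., "z": .., "claw": ..}, ...]. A call has 1 to 20 rows; each row shifts and turns the commanded pose from where the row before left it, along the tool's axes as they then stand; what a row does not reach is not made up. A row lasts 1/10 s, in which the tool goes at most 50 mm and 8.59 degrees, less where a joint would pass 70% of its speed; a pose out of reach is approached as far as the arm can. A call with a number of a shift or a turn outside -1 to 1 is refused whole. A call with a gripper value outside its range is refused whole. The fingers move at their own pace and stop on an object; the grip force is fixed at half the most. Time passes only in rows, so rows that do not move let the fingers close. It gives the time, the measured TCP pose, the force, the opening and the grip force at its end, in the units of the state.
- readout.sense(): the state, without advancing time (a new reading comes with each control period).
- get_image(name): name is "scene" or "top" or "wrist"; returns a dict with "img" (420x560x3 uint8, red, green, blue), "depth" (420x560 float32, m along the optical axis (not along the pixel's ray), 0 where there is no reading), "intrinsics" (3x3 intrinsics, pixels), "extrinsics" (4x4, takes a point from world to camera coordinates). Camera axes: x right, y up, looking along -z (the intrinsics and any distortion apply to the point x, -y, -z); pixel columns grow to the right and rows downward; lengths in m; the calibration is good to about 2 mm. A picture is of the moment at which its call begins.
- workorder.sign_off(): hands the job in; it is judged then, once.
Trained networks look in the newest picture that a camera, given by its name, has taken for a name from the list of things; names that differ only in an ending like _2 or _b are one class to them, and where a whole thing is asked for, a point or a joint stands for the part that bears it (a point fixed in the world has none). Each returns a list of dicts, best first, with "confidence" (0 to 1); they miss things now and then, are a little off and sometimes report something else, mostly with a low value. They report only what shows in the picture. A call takes as long as a camera call.
- models.trace(camera, name): "mask" (420x560 bool, what is visible of it) and "box" ([left, top, right, bottom] in pixels, round what is visible of it).
- models.place_of(camera, name): "pixel" ([column, row] in pixels: a listed point, or the origin of a listed thing).
The state is a dict: "t": time; "joints": joint angles; "qd": joint speeds; "joint_efforts": joint torques, N m; "tool_pos": TCP position; "ee_rot": TCP orientation; "ft_force": force on the tool from outside, world axes, zero at the start; "moment": the same for the moment, N m; "width": finger opening in m; "grasp_force": force on a finger pad.
Only numpy, scipy, OpenCV 4.12 (cv2) and the standard library are available. Lean on these libraries where they do the work, as an engineer would, in place of code of your own. Each camera call takes 0.05 s, during which the arm holds its last target. There are 200 camera calls.

## Working session

There is one attempt and no reset: what is moved stays moved. The work goes in short steps, Python scripts to look and compute and a shell command to move; the robot and the scene stay as the last step left them, time stands still between calls to the robot, and variables do not carry over. Pictures are saved under pics/ and viewed, at most 10 in all, crops included, and the job is handed in when it is done.

```bash
mkdir -p pics
cat > h.py <<'E'
import numpy as np, cv2
from plant import readout, get_image, workorder, models
def save(c,n):
    d=get_image(c); cv2.imwrite('pics/'+n,d['img'][:,:,::-1]); return d
def world(d,px,z=None):
    K=np.array(d['intrinsics']);E=np.array(d['extrinsics']);u,v=px
    r=np.linalg.inv(K)@[u,v,1]; r=np.array([r[0],-r[1],-r[2]])
    R=E[:3,:3].T;o=-R@E[:3,3]
    if z is None:
        return o+R@r*float(d['depth'][int(round(v)),int(round(u))])
    w=R@r; return o+w*(z-o[2])/w[2]
E
python3 - <<'E'
from h import *
for c in ['top','scene']:
    d=save(c,c+'0.png')
    for n in ['dial_a_tip','start_a_top','shaker_a','tube_rack','strip_tray','vial_a']:
        for p in models.place_of(c,n)[:3]:
            print(c,n,np.round(p['pixel'],1),round(p['confidence'],2),np.round(world(d,p['pixel']),3))
print(readout.sense())
E
```

```text
top dial_a_tip [346.6 221.2] 0.76 [ 0.549 -0.208  0.089]
top dial_a_tip [366.  155.2] 0.71 [ 0.746 -0.257  0.127]
top dial_a_tip [224.8 200.7] 0.2 [0.602 0.165 0.08 ]
top start_a_top [383.2 240.6] 0.47 [ 0.493 -0.325  0.07 ]
top shaker_a [225.3 220.1] 0.89 [0.543 0.162 0.075]
top shaker_a [357.4 227.2] 0.76 [ 0.532 -0.242  0.083]
top shaker_a [385.7 245.9] 0.21 [ 0.477 -0.332  0.073]
top tube_rack [366.8 153.8] 0.55 [ 0.746 -0.255  0.145]
top strip_tray [232.1 157.3] 0.62 [0.732 0.145 0.107]
top vial_a [194.7 240. ] 0.6 [0.479 0.256 0.058]
top vial_a [249.3 278.5] 0.56 [0.365 0.085 0.046]
top vial_a [331.4 283.6] 0.51 [ 0.351 -0.178 -0.004]
scene dial_a_tip [219.1 197. ] 0.7 [ 0.487 -0.209  0.05 ]
scene dial_a_tip [231. 196.] 0.58 [ 0.481 -0.172  0.048]
scene start_a_top [179.  191.5] 0.58 [ 0.48  -0.333  0.07 ]
scene start_a_top [320.7 187.5] 0.51 [0.372 0.122 0.   ]
scene shaker_a [205.8 221.5] 0.91 [ 0.747 -0.22   0.144]
scene shaker_a [346.3 217.2] 0.89 [0.665 0.166 0.084]
scene shaker_a [186.3 239.3] 0.28 [ 0.801 -0.268  0.127]
scene tube_rack [188.7 238.9] 0.79 [ 0.797 -0.262  
[... 190 characters left out ...]
186.7] 0.43 [ 0.364  0.113 -0.001]
{'t': 0.7, 'joints': array([-8.03066371e+01,  7.09260728e+00,  9.45541556e+01, -6.32873759e-04,
        7.83499428e+01, -4.73438366e+00]), 'qd': array([ 0.03129682, -0.02877019,  0.00366912, -0.09540345, -0.03229859,
        0.00924425]), 'joint_efforts': array([ 2.31238209e-04, -4.23450172e+01, -3.65658903e+01, -7.84805889e-05,
        4.72604879e-04, -6.63579144e-06]), 'tool_pos': array([ 0.16190398, -0.62951944,  0.23134016]), 'ee_rot': array([1.79996768e+02, 8.89629824e-04, 1.44278744e+01]), 'ft_force': array([-0.00368776, -0.30793707,  0.52029599]), 'moment': array([0.03339477, 0.0248619 , 0.03051822]), 'grasp_force': 0.0, 'width': 0.08568997264286675}
```

Run:
```python
import cv2
a=cv2.imread('pics/top0.png')[130:310,170:430]
cv2.imwrite('pics/topc.png',cv2.resize(a,None,fx=3,fy=3,interpolation=cv2.INTER_CUBIC))
```

```text
(no output)
```

View pics/topc.png

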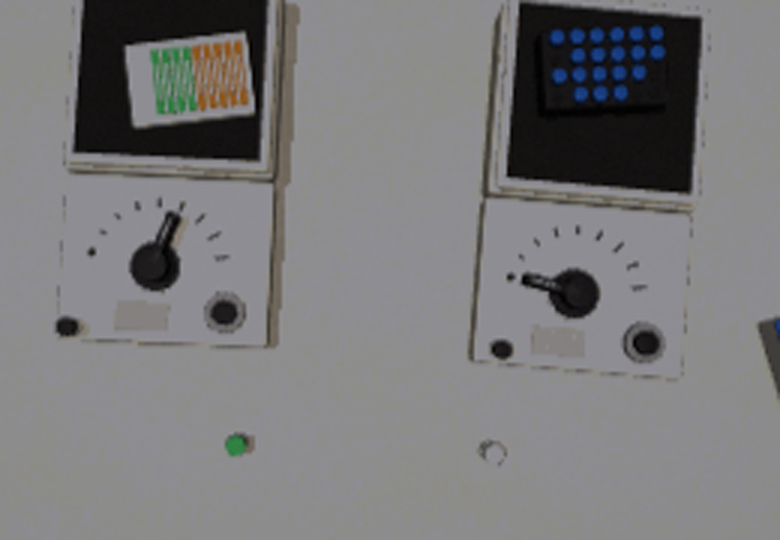

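View pics/scene0.png

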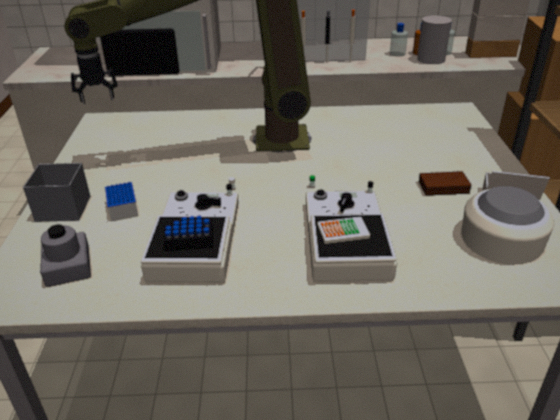

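The top view shows the shaker with the blue-capped rack on the right. Its hub is at about (362,227), with the lever pointing left to the dot at (346,222). The start button is at (385,244) and vial_a at (337,246). The scene view confirms the rack is on the robot's right.

Run:
```python
from h import *
d=get_image('top')
P=lambda x,y:(170+(x+.5)/3-.5,130+(y+.5)/3-.5)
h=world(d,P(575,292),.085);b=world(d,P(645,343),.072);v=world(d,P(501,349),.086)
s=np.degrees(np.arctan2(*(b-h)[1::-1])-np.arctan2(-75,-45))
e=world(d,P(682,378),.05)-world(d,P(472,360),.05)
print(h,b,v,'yaw',s,np.linalg.norm((b-h)[:2]),'edge',np.degrees(np.arctan2(e[1],e[0]))+90,np.linalg.norm(e))
for n in ['dial_a_tip','start_a_top','tip_box']:
    for m in models.trace('top',n)[:3]:
        print(n,m['box'],m['confidence'],m['mask'].sum())
```

```text
[ 0.53264051 -0.25381717  0.085     ] [ 0.4829252  -0.32907468  0.072     ] [ 0.47295867 -0.17918792  0.086     ] yaw -2.4851013082987636 0.09019592447802889 edge -3.345073097602082 0.21976237777859514
dial_a_tip [379.4, 238.2, 392.2, 248.5] 0.65 68
dial_a_tip [343.9, 218.8, 369.1, 233.9] 0.55 247
start_a_top [421.0, 231.2, 465.7, 272.5] 0.32 1385
tip_box [422.4, 228.7, 464.9, 275.4] 0.55 1291
```

```bash
python3 -m creep '[{"x":0.1625,"y":-0.1175,"z":-0.029,"claw":0},{"x":0.1625,"y":-0.1175,"z":-0.029,"claw":0},{"x":0.1625,"y":-0.1175,"z":-0.029,"claw":0},{"x":0.1625,"y":-0.1175,"z":-0.029,"claw":0},{"x":0.1625,"y":-0.1175,"z":-0.029,"claw":0},{"x":0.1625,"y":-0.1175,"z":-0.029,"claw":0},{"x":0.1625,"y":-0.1175,"z":-0.029,"claw":0},{"x":0.1625,"y":-0.1175,"z":-0.029,"claw":0},{"x":0.1625,"y":-0.1175,"z":-0.029,"claw":0},{"x":0.1625,"y":-0.1175,"z":-0.029,"claw":0},{"x":0.1625,"y":-0.1175,"z":-0.029,"claw":0},{"x":0.1625,"y":-0.1175,"z":-0.029,"claw":0},{"claw":0},{"claw":0},{"claw":0}]'
python3 - <<'E'
from h import *
d=save('wrist','w1.png')
for n in ['dial_a_tip','start_a_top','vial_a','shaker_a']:
    for p in models.place_of('wrist',n)[:3]:
        print(n,np.round(p['pixel'],1),round(p['confidence'],2),np.round(world(d,p['pixel']),3))
E=d['extrinsics'];print(-E[:3,:3].T@E[:3,3]); s=readout.sense();print(s['t'],s['tool_pos'],s['ee_rot'],s['joints'],s['width'])
E
```

```text
[ 0.22737706 -0.61207449  0.37351753]
1.15 [ 0.16192151 -0.6294959   0.23131806] [-1.79999432e+02 -2.22490307e-04  1.44280823e+01] [-8.03050969e+01  7.09334883e+00  9.45554835e+01  1.78520125e-04
  7.83517523e+01 -4.73321515e+00] 0.08517723884490946invalid input
```

View pics/w1.png

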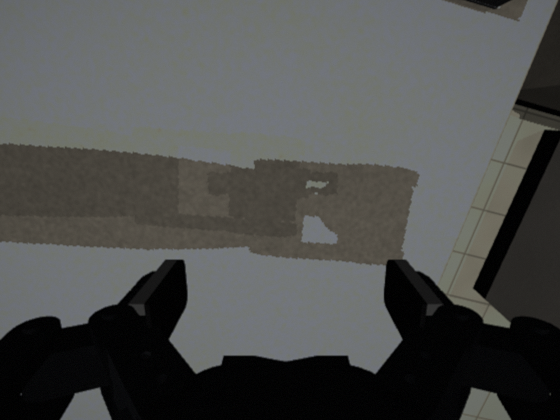

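The wrist picture shows only table and the open fingers at the bottom, since the move was refused (rows need all keys). I'll resend it with full rows.

```bash
python3 -m creep '[{"wx":0,"wy":0,"wz":0,"x":0.1625,"y":-0.1175,"z":-0.029,"claw":0},{"wx":0,"wy":0,"wz":0,"x":0.1625,"y":-0.1175,"z":-0.029,"claw":0},{"wx":0,"wy":0,"wz":0,"x":0.1625,"y":-0.1175,"z":-0.029,"claw":0},{"wx":0,"wy":0,"wz":0,"x":0.1625,"y":-0.1175,"z":-0.029,"claw":0},{"wx":0,"wy":0,"wz":0,"x":0.1625,"y":-0.1175,"z":-0.029,"claw":0},{"wx":0,"wy":0,"wz":0,"x":0.1625,"y":-0.1175,"z":-0.029,"claw":0},{"wx":0,"wy":0,"wz":0,"x":0.1625,"y":-0.1175,"z":-0.029,"claw":0},{"wx":0,"wy":0,"wz":0,"x":0.1625,"y":-0.1175,"z":-0.029,"claw":0},{"wx":0,"wy":0,"wz":0,"x":0.1625,"y":-0.1175,"z":-0.029,"claw":0},{"wx":0,"wy":0,"wz":0,"x":0.1625,"y":-0.1175,"z":-0.029,"claw":0},{"wx":0,"wy":0,"wz":0,"x":0.1625,"y":-0.1175,"z":-0.029,"claw":0},{"wx":0,"wy":0,"wz":0,"x":0.1625,"y":-0.1175,"z":-0.029,"claw":0},{"wx":0,"wy":0,"wz":0,"x":0,"y":0,"z":0,"claw":0},{"wx":0,"wy":0,"wz":0,"x":0,"y":0,"z":0,"claw":0}]'
python3 - <<'E'
from h import *
d=save('wrist','w2.png')
for n in ['dial_a_tip','start_a_top','vial_a','shaker_a']:
    for p in models.place_of('wrist',n)[:3]:
        print(n,np.round(p['pixel'],1),round(p['confidence'],2),np.round(world(d,p['pixel']),3))
E=d['extrinsics'];print(-E[:3,:3].T@E[:3,3]); s=readout.sense();print(s['t'],s['tool_pos'],s['ee_rot'],s['joints'],s['width'])
np.savez('w2.npz',**d)
E
```

```text
t: 2.55
tool_pos: [0.4697, -0.2587, 0.3011]
ee_rot: [180.0, 0.0, 14.5]
ft_force: [0.2, -0.2, -0.1]
width: 0.0001
grasp_force: 0.0
dial_a_tip [260.6  99.3] 0.64 [ 0.545 -0.212  0.085]
start_a_top [346.7 182.9] 0.78 [ 0.482 -0.327  0.071]
vial_a [224.5 155.8] 0.92 [ 0.478 -0.187  0.079]
vial_a [ 15.8 177.1] 0.77 [0.371 0.083 0.011]
vial_a [209.  226.2] 0.62 [ 0.371 -0.178  0.02 ]
shaker_a [296.4 119.2] 0.74 [ 0.535 -0.253  0.084]
[ 0.53511499 -0.24108425  0.4432625 ]
2.8 [ 0.46861427 -0.26012163  0.30061499] [-1.79981860e+02  2.66434583e-02  1.43168998e+01] [-3.47693205e+01 -9.41311431e+00  1.04197945e+02 -8.28256473e-03
  8.52463266e+01  4.09144725e+01] 5.215841437114074e-05
```

View pics/w2.png

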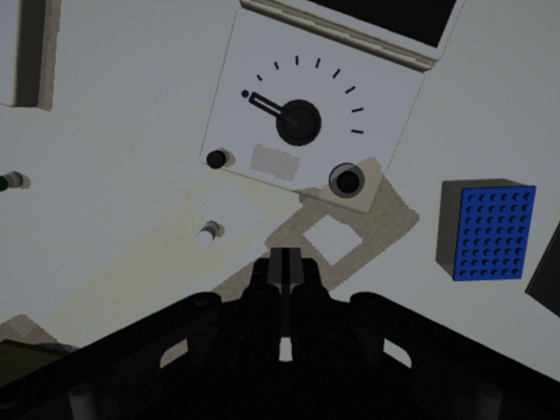

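The wrist view shows the hub at (298,122), with the lever pointing at the dot by (245,94). The start button is at (347,181), vial_a at (217,158), and the shut fingertips at (286,250). Next I'll fit the frame from the depth image.

Run:
```python
from h import *
from scipy.optimize import minimize
d=np.load('w2.npz');K=d['intrinsics'];E=d['extrinsics'];D=d['depth']
v,u=np.mgrid[:420,:560];X=np.stack([(u-K[0,2])/K[0,0]*D,-(v-K[1,2])/K[1,1]*D,-D],-1)
W=(X-E[:3,3])@E[:3,:3]
def near(c,r,z0,z1):
    m=(np.hypot(W[...,0]-c[0],W[...,1]-c[1])<r)&(W[...,2]>z0)&(W[...,2]<z1)&(D>0);return W[m]
A=near((.532,-.254),.068,.078,.095);B=near((.482,-.328),.03,.066,.08)
deck=near((.532,-.254),.07,.03,.06)
print('z',np.median(A[:,2]),np.median(B[:,2]),np.median(deck[:,2]),len(A),len(B))
b=(B[:,:2].max(0)+B[:,:2].min(0))/2;print('button',b,B[:,:2].mean(0),np.ptp(B[:,:2],axis=0))
# rasterised silhouette fit of hub disc+bar
g=np.stack(np.meshgrid(np.arange(.45,.62,.001),np.arange(-.34,-.17,.001)),-1).reshape(-1,2)
from scipy.spatial import cKDTree
occ=cKDTree(A[:,:2]).query(g)[0]<.0009
def cost(p):
    q=g-p[:2];a=np.array([np.cos(p[2]),np.sin(p[2])]);s=q@a;t=q@[-a[1],a[0]]
    sd=np.minimum(np.hypot(*q.T)-.017,np.maximum(np.abs(t)-.006,np.maximum(-s,s-.058)))
    return np.abs(1/(1+np.exp(np.clip(sd/.0007,-40,40)))-occ).sum()
r=minimize(cost,[.532,-.254,np.radians(77)],method='Nelder-Mead',options=dict(initial_simplex=[[.532,-.254,1.34],[.537,-.254,1.34],[.532,-.249,1.34],[.532,-.254,1.5]]))
h=r.x[:2];print('hub',h,'lever',np.degrees(r.x[2]),r.fun,occ.sum(),'expected',np.pi*17**2+41*12)
print('dist',np.linalg.norm(b-h),'yaw',np.degrees(np.arctan2(*(b-h)[::-1])-np.arctan2(-75,-45)))
V=near((.475,-.185),.03,.07,.1);print('vial',(V[:,:2].max(0)+V[:,:2].min(0))/2,np.median(V[:,2]))
# fingertip in tool frame
t=readout.sense()['tool_pos'];F=near(t[:2],.06,.285,.33);y=np.radians(14.32);q=F-t
print('tip x',np.percentile(q[:,:2]@[np.cos(y),np.sin(y)],[1,99]),'y',np.percentile(q[:,:2]@[np.sin(y),-np.cos(y)],[1,99]),'z',np.percentile(q[:,2],[1,99]))
R=near((.75,-.26),.12,.12,.16);print('rack',R[:,:2].min(0) if len(R) else None)
```

```text
z 0.08440732047212987 0.07111985024376336 0.04962950225490334 1293 396
button [ 0.48336267 -0.3291088 ] [ 0.48358682 -0.32856727] [0.02514971 0.02495715]
hub [ 0.53243624 -0.25726348] lever 76.43779575555274 196.0521583482331 1441 expected 1399.9202768874502
dist 0.0870055481588486 yaw -3.3710640438385804
vial [ 0.47288791 -0.17928641] 0.08521529040446715
tip x [0.00821643 0.01337   ] y [-0.01492186  0.0116285 ] z [0.00449527 0.02904264]
rack None
```

```bash
python3 -m creep '[{"wx":0,"wy":0,"wz":0,"x":0.142,"y":-0.102,"z":0,"claw":0},{"wx":0,"wy":0,"wz":0,"x":0.142,"y":-0.102,"z":0,"claw":0},{"wx":0,"wy":0,"wz":-0.0235,"x":0,"y":0,"z":0,"claw":0},{"wx":0,"wy":0,"wz":-0.0235,"x":0,"y":0,"z":0,"claw":0},{"wx":0,"wy":0,"wz":-0.0235,"x":0,"y":0,"z":0,"claw":0},{"wx":0,"wy":0,"wz":-0.0235,"x":0,"y":0,"z":0,"claw":0},{"wx":0,"wy":0,"wz":-0.0235,"x":0,"y":0,"z":0,"claw":0},{"wx":0,"wy":0,"wz":-0.0235,"x":0,"y":0,"z":0,"claw":0},{"wx":0,"wy":0,"wz":-0.0235,"x":0,"y":0,"z":0,"claw":0},{"wx":0,"wy":0,"wz":-0.0235,"x":0,"y":0,"z":0,"claw":0},{"wx":0,"wy":0,"wz":-0.0235,"x":0,"y":0,"z":0,"claw":0},{"wx":0,"wy":0,"wz":-0.0235,"x":0,"y":0,"z":0,"claw":0},{"wx":0,"wy":0,"wz":-0.0235,"x":0,"y":0,"z":0,"claw":0},{"wx":0,"wy":0,"wz":-0.0235,"x":0,"y":0,"z":0,"claw":0},{"wx":0,"wy":0,"wz":-0.0235,"x":0,"y":0,"z":0,"claw":0},{"wx":0,"wy":0,"wz":-0.0235,"x":0,"y":0,"z":0,"claw":0},{"wx":0,"wy":0,"wz":-0.0235,"x":0,"y":0,"z":0,"claw":0},{"wx":0,"wy":0,"wz":-0.0235,"x":0,"y":0,"z":0,"claw":0},{"wx":0,"wy":0,"wz":-0.0235,"x":0,"y":0,"z":0,"claw":0},{"wx":0,"wy":0,"wz":-0.0235,"x":0,"y":0,"z":0,"claw":0}]'
python3 - <<'E'
from h import *
d=np.load('w2.npz');K=d['intrinsics'];E=d['extrinsics'];D=d['depth']
v,u=np.mgrid[:420,:560];X=np.stack([(u-K[0,2])/K[0,0]*D,-(v-K[1,2])/K[1,1]*D,-D],-1)
W=((X-E[:3,3])@E[:3,:3])[(D>0)]-np.array([.4686,-.2601,.3006]);y=np.radians(14.32)
q=np.c_[W[:,:2]@[np.cos(y),np.sin(y)],W[:,:2]@[np.sin(y),-np.cos(y)],W[:,2]]
q=q[(q[:,2]>-.02)]
for a in range(0,100,10):
    m=(abs(q[:,1])*1e3>=a)&(abs(q[:,1])*1e3<a+10)
    if m.any(): print(a,'lowest above TCP',np.percentile(q[m,2],1).round(3),'x',np.percentile(q[m,0],[1,99]).round(3))
s=readout.sense();print(s['t'],s['tool_pos'],s['ee_rot'],s['joints'])
h=np.array([.5324,-.2573]);a=np.radians(76.6);r=s['tool_pos'][:2]-h
print('lever frame',r@[np.cos(a),np.sin(a)],r@[-np.sin(a),np.cos(a)])
E
```

```text
t: 4.8
tool_pos: [0.5137, -0.2065, 0.3007]
ee_rot: [180.0, -0.0, 167.0]
ft_force: [0.6, 0.4, 0.3]
width: 0.0005
grasp_force: 0.0
0 lowest above TCP 0.008 x [-0.006  0.022]
10 lowest above TCP 0.014 x [0.008 0.022]
20 lowest above TCP 0.045 x [-0.006  0.021]
30 lowest above TCP 0.051 x [-0.006  0.015]
40 lowest above TCP 0.062 x [-0.002  0.015]
50 lowest above TCP 0.073 x [0.01  0.016]
60 lowest above TCP 0.082 x [0.012 0.014]
4.8 [ 0.51367052 -0.20650311  0.30069222] [ 1.79997715e+02 -2.23163494e-02  1.66953602e+02] [-2.74550565e+01 -7.09736236e+00  1.02122610e+02 -3.35250689e-03
  8.49969351e+01 -1.04408365e+02]
lever frame 0.04507347281611172 0.029991659266344457
```

```bash
python3 -m creep '[{"wx":0,"wy":0,"wz":0,"x":0,"y":0,"z":0.2,"claw":0},{"wx":0,"wy":0,"wz":0,"x":0,"y":0,"z":0.2,"claw":0},{"wx":0,"wy":0,"wz":0,"x":0,"y":0,"z":0.2,"claw":0},{"wx":0,"wy":0,"wz":0,"x":0,"y":0,"z":0.2,"claw":0},{"wx":0,"wy":0,"wz":0,"x":0,"y":0,"z":0.2,"claw":0},{"wx":0,"wy":0,"wz":0,"x":0,"y":0,"z":0.155,"claw":0},{"wx":0,"wy":0,"wz":0,"x":0,"y":0,"z":0,"claw":0},{"wx":0,"wy":0,"wz":0,"x":-0.03,"y":0,"z":0,"claw":0},{"wx":0,"wy":0,"wz":0,"x":-0.03,"y":0,"z":0,"claw":0},{"wx":0,"wy":0,"wz":0.0111,"x":-0.0159,"y":0.0054,"z":0,"claw":0},{"wx":0,"wy":0,"wz":0.0111,"x":-0.0159,"y":0.0054,"z":0,"claw":0},{"wx":0,"wy":0,"wz":0.0111,"x":-0.0159,"y":0.0054,"z":0,"claw":0},{"wx":0,"wy":0,"wz":0.0111,"x":-0.0159,"y":0.0054,"z":0,"claw":0},{"wx":0,"wy":0,"wz":0.0111,"x":-0.0159,"y":0.0054,"z":0,"claw":0},{"wx":0,"wy":0,"wz":0.0111,"x":-0.0159,"y":0.0054,"z":0,"claw":0},{"wx":0,"wy":0,"wz":0.0111,"x":-0.0159,"y":0.0054,"z":0,"claw":0},{"wx":0,"wy":0,"wz":0.0111,"x":-0.0159,"y":0.0054,"z":0,"claw":0}]'
cat > chk.py <<'E'
from h import *
import sys
s=readout.sense();h=np.array([.5324,-.2573]);y=s['ee_rot'][2];a=np.radians(y-90);r=s['tool_pos'][:2]-h
print('t',s['t'],'z',s['tool_pos'][2],'v from yaw',np.radians(76.6+90-y),'lever-frame',r@[np.cos(a),np.sin(a)],r@[-np.sin(a),np.cos(a)],'F',s['ft_force'])
d=save('top',sys.argv[1]);a=d['img'][190:270,300:420,::-1]
cv2.imwrite('pics/'+sys.argv[1],cv2.resize(a,None,fx=5,fy=5,interpolation=cv2.INTER_CUBIC))
E
python3 chk.py t1.png
```

```text
t: 6.5
tool_pos: [0.5536, -0.2129, 0.0726]
ee_rot: [180.0, 0.2, 134.6]
ft_force: [-2.3, 0.9, -0.9]
width: 0.0001
grasp_force: 0.9
t 6.5 z 0.07259035875574156 v from yaw 0.5588344673321435 lever-frame 0.04622832245477907 0.01674718437799492 F [-2.2540755   0.87628315 -0.8690865 ]
```

View pics/t1.png

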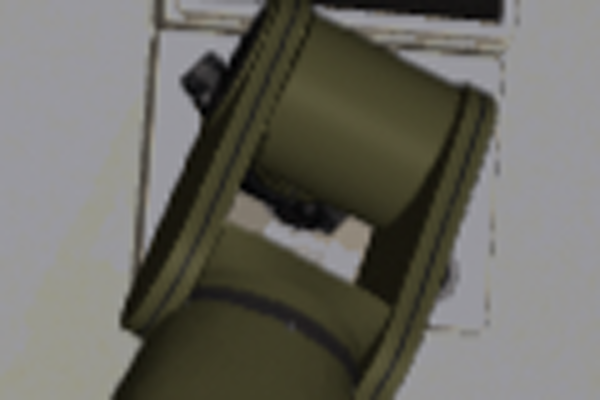

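The arm hides the selector in the top view, but the reaction of about 2.4 N against the push and the pose show contact where I expected it. I'll continue.

```bash
python3 -m creep '[{"wx":0,"wy":0,"wz":0.0111,"x":-0.0159,"y":0.0054,"z":0,"claw":0},{"wx":0,"wy":0,"wz":0.0111,"x":-0.0159,"y":0.0054,"z":0,"claw":0},{"wx":0,"wy":0,"wz":0.0111,"x":-0.0159,"y":0.0054,"z":0,"claw":0},{"wx":0,"wy":0,"wz":0.0111,"x":-0.0159,"y":0.0054,"z":0,"claw":0},{"wx":0,"wy":0,"wz":0.0111,"x":-0.0159,"y":0.0054,"z":0,"claw":0},{"wx":0,"wy":0,"wz":0.0111,"x":-0.0159,"y":0.0054,"z":0,"claw":0},{"wx":0,"wy":0,"wz":0.0111,"x":-0.0159,"y":0.0054,"z":0,"claw":0},{"wx":0,"wy":0,"wz":0.0111,"x":-0.0159,"y":0.0054,"z":0,"claw":0},{"wx":0,"wy":0,"wz":0.0111,"x":-0.0159,"y":0.0054,"z":0,"claw":0},{"wx":0,"wy":0,"wz":0.0111,"x":-0.0159,"y":0.0054,"z":0,"claw":0},{"wx":0,"wy":0,"wz":0.0111,"x":-0.0159,"y":0.0054,"z":0,"claw":0},{"wx":0,"wy":0,"wz":0.0111,"x":-0.0159,"y":0.0054,"z":0,"claw":0},{"wx":0,"wy":0,"wz":0.0111,"x":-0.0159,"y":0.0054,"z":0,"claw":0},{"wx":0,"wy":0,"wz":0.0111,"x":-0.0159,"y":0.0054,"z":0,"claw":0},{"wx":0,"wy":0,"wz":0.0111,"x":-0.0159,"y":0.0054,"z":0,"claw":0},{"wx":0,"wy":0,"wz":0.0111,"x":-0.0159,"y":0.0054,"z":0,"claw":0},{"wx":0,"wy":0,"wz":0.0111,"x":-0.0159,"y":0.0054,"z":0,"claw":0},{"wx":0,"wy":0,"wz":0.0111,"x":-0.0159,"y":0.0054,"z":0,"claw":0},{"wx":0,"wy":0,"wz":0.0111,"x":-0.0159,"y":0.0054,"z":0,"claw":0}]'
python3 chk.py t2.png
```

```text
t: 8.45
tool_pos: [0.5823, -0.2641, 0.0728]
ee_rot: [179.7, -0.3, 58.7]
ft_force: [2.4, 4.5, 0.9]
width: -0.0005
grasp_force: 2.1
t 8.45 z 0.07283450916687784 v from yaw 1.8836291993370167 lever-frame 0.046173783177837054 0.02018062858483144 F [2.4238231  4.46499732 0.91376405]
```

```bash
python3 -m creep '[{"wx":0,"wy":0,"wz":0.0111,"x":-0.0159,"y":0.0054,"z":0,"claw":0},{"wx":0,"wy":0,"wz":0.0111,"x":-0.0159,"y":0.0054,"z":0,"claw":0},{"wx":0,"wy":0,"wz":0,"x":0,"y":0,"z":0,"claw":0},{"wx":0,"wy":0,"wz":0,"x":0,"y":0,"z":0,"claw":0}]'
python3 chk.py t3.png
```

```text
t: 8.9
tool_pos: [0.5787, -0.2719, 0.0714]
ee_rot: [179.9, -0.0, 50.9]
ft_force: [0.3, 0.6, 0.1]
width: 0.0
grasp_force: 0.0
t 8.9 z 0.07139917545726465 v from yaw 2.0184810682031413 lever-frame 0.04518550239878778 0.01785245485973944 F [0.34161549 0.63792746 0.140544  ]
```

The force dropped, so the lever snapped on ahead of the finger. I'll back off, rise, move above the button and look.

```bash
python3 -m creep '[{"wx":0,"wy":0,"wz":0,"x":0.05,"y":0,"z":0,"claw":0},{"wx":0,"wy":0,"wz":0,"x":0.05,"y":0,"z":0,"claw":0},{"wx":0,"wy":0,"wz":0,"x":0,"y":0,"z":-0.2,"claw":0},{"wx":0,"wy":0,"wz":0,"x":0,"y":0,"z":-0.2,"claw":0},{"wx":0,"wy":0,"wz":0,"x":0,"y":0,"z":-0.2,"claw":0},{"wx":0,"wy":0,"wz":0,"x":0,"y":0,"z":-0.2,"claw":0},{"wx":0,"wy":0,"wz":0,"x":-0.157,"y":-0.048,"z":0,"claw":0},{"wx":0,"wy":0,"wz":0,"x":-0.157,"y":-0.048,"z":0,"claw":0},{"wx":0,"wy":0,"wz":0,"x":-0.157,"y":-0.048,"z":0,"claw":0},{"wx":0,"wy":0,"wz":0,"x":-0.157,"y":-0.048,"z":0,"claw":0},{"wx":0,"wy":0,"wz":0,"x":0,"y":0,"z":0,"claw":0},{"wx":0,"wy":0,"wz":0,"x":0,"y":0,"z":0,"claw":0}]'
python3 - <<'E'
from h import *
d=save('wrist','w3.png')
K=d['intrinsics'];E=d['extrinsics'];D=d['depth']
v,u=np.mgrid[:420,:560];X=np.stack([(u-K[0,2])/K[0,0]*D,-(v-K[1,2])/K[1,1]*D,-D],-1)
W=(X-E[:3,3])@E[:3,:3]
def near(c,r,z0,z1,r0=0):
    q=np.hypot(W[...,0]-c[0],W[...,1]-c[1])
    return W[(q<r)&(q>r0)&(W[...,2]>z0)&(W[...,2]<z1)&(D>0)]
h=np.array([.5324,-.2573])
L=near(h,.06,.078,.095,.022)[:,:2]-h;m=L.mean(0);ang=np.degrees(np.arctan2(m[1],m[0]))
print('lever',ang,'v',np.radians(76.6-ang),len(L))
H=near(h,.019,.078,.095);print('hub',(H.max(0)+H.min(0))/2)
B=near((.483,-.329),.03,.066,.08);print('button',(B.max(0)+B.min(0))/2,np.ptp(B,axis=0),len(B))
s=readout.sense();print(s['t'],s['tool_pos'],s['ee_rot'],s['ft_force'])
E
```

```text
t: 10.15
tool_pos: [0.4816, -0.3286, 0.23]
ee_rot: [180.0, -0.0, 50.8]
ft_force: [0.7, -0.0, -0.4]
width: 0.0002
grasp_force: 0.0
lever -40.22117489786372 v 2.038914138015872 664
hub [ 0.53264776 -0.25710039  0.08383962]
button [ 0.48299192 -0.32905498  0.0698431 ] [0.02561716 0.02543404 0.00733271] 576
10.2 [ 0.48202103 -0.32833921  0.22999517] [ 1.79989245e+02 -3.13886283e-02  5.08554312e+01] [ 0.23120467  0.08689042 -0.00746799]
```

View pics/w3.png

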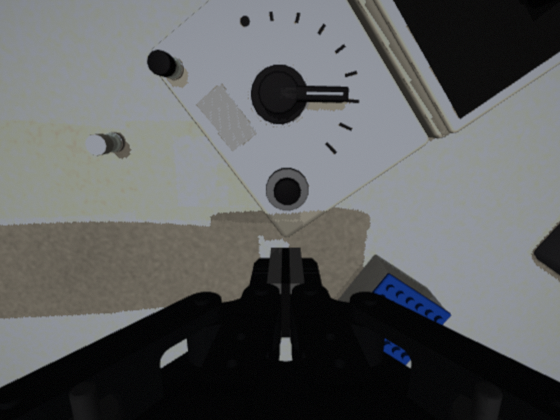

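The wrist view shows the lever at the sixth tick (354,100), counting from the dot at (245,20), with the button at (287,190). I'll check the angle with the silhouette fit before pressing.

Run:
```python
from h import *
from scipy.optimize import minimize
from scipy.spatial import cKDTree
d=get_image('wrist')
K=d['intrinsics'];E=d['extrinsics'];D=d['depth']
v,u=np.mgrid[:420,:560];X=np.stack([(u-K[0,2])/K[0,0]*D,-(v-K[1,2])/K[1,1]*D,-D],-1)
W=(X-E[:3,3])@E[:3,:3]
A=W[(np.hypot(W[...,0]-.5324,W[...,1]+.2573)<.068)&(abs(W[...,2]-.085)<.005)&(D>0)]
g=np.stack(np.meshgrid(np.arange(.45,.62,.001),np.arange(-.34,-.17,.001)),-1).reshape(-1,2)
occ=cKDTree(A[:,:2]).query(g)[0]<.0009
def cost(p):
    q=g-p[:2];a=np.array([np.cos(p[2]),np.sin(p[2])]);s=q@a;t=q@[-a[1],a[0]]
    sd=np.minimum(np.hypot(*q.T)-.017,np.maximum(np.abs(t)-.006,np.maximum(-s,s-.058)))
    return np.abs(1/(1+np.exp(np.clip(sd/.0007,-40,40)))-occ).sum()
r=minimize(cost,[.5324,-.2573,-.72],method='Nelder-Mead',options=dict(initial_simplex=[[.532,-.257,-.72],[.535,-.257,-.72],[.532,-.254,-.72],[.532,-.257,-.6]]))
a=np.degrees(r.x[2]);print(r.x[:2],a,'v',np.radians(76.6-a),r.fun,occ.sum())
L=A[(np.hypot(A[:,0]-.5324,A[:,1]+.2573)>.022),:2];w=np.linalg.eigh(np.cov(L.T))[1][:,1];print('pca',np.degrees(np.arctan(w[1]/w[0])))
```

```text
[ 0.53234557 -0.25708797] -40.366117638269515 v 2.0414438660628167 198.79713340054894 1471
pca -40.38562052663171
```

```bash
python3 -m creep '[{"wx":0,"wy":0,"wz":0,"x":0,"y":0.007,"z":0.1875,"claw":0},{"wx":0,"wy":0,"wz":0,"x":0,"y":0,"z":0.1875,"claw":0},{"wx":0,"wy":0,"wz":0,"x":0,"y":0,"z":0.1875,"claw":0},{"wx":0,"wy":0,"wz":0,"x":0,"y":0,"z":0.1875,"claw":0},{"wx":0,"wy":0,"wz":0,"x":0,"y":0,"z":0.025,"claw":0},{"wx":0,"wy":0,"wz":0,"x":0,"y":0,"z":0.025,"claw":0},{"wx":0,"wy":0,"wz":0,"x":0,"y":0,"z":0.025,"claw":0},{"wx":0,"wy":0,"wz":0,"x":0,"y":0,"z":0.005,"claw":0},{"wx":0,"wy":0,"wz":0,"x":0,"y":0,"z":0,"claw":0},{"wx":0,"wy":0,"wz":0,"x":0,"y":0,"z":0,"claw":0}]'
```

```text
t: 11.25
tool_pos: [0.484, -0.3303, 0.066]
ee_rot: [179.8, -0.1, 50.8]
ft_force: [1.1, 3.8, 6.5]
width: -0.0002
grasp_force: 3.2
```

Fully down, at z 0.066 with 6.5 N. I'll add a small extra press, then rise and look.

```bash
python3 -m creep '[{"wx":0,"wy":0,"wz":0,"x":0,"y":0,"z":0.006,"claw":0},{"wx":0,"wy":0,"wz":0,"x":0,"y":0,"z":0,"claw":0},{"wx":0,"wy":0,"wz":0,"x":0,"y":0,"z":0,"claw":0}]'
python3 -m creep '[{"wx":0,"wy":0,"wz":0,"x":0,"y":0,"z":-0.05,"claw":0},{"wx":0,"wy":0,"wz":0,"x":0,"y":0,"z":-0.2,"claw":0},{"wx":0,"wy":0,"wz":0,"x":0,"y":0,"z":-0.2,"claw":0},{"wx":0,"wy":0,"wz":0,"x":0,"y":0,"z":-0.2,"claw":0},{"wx":0,"wy":0,"wz":0,"x":0,"y":0,"z":-0.2,"claw":0},{"wx":0,"wy":0,"wz":0,"x":0,"y":0,"z":0,"claw":0},{"wx":0,"wy":0,"wz":0,"x":0,"y":0,"z":0,"claw":0},{"wx":0,"wy":0,"wz":0,"x":0,"y":0,"z":0,"claw":0}]'
python3 - <<'E'
from h import *
d=save('wrist','w4.png')
K=d['intrinsics'];E=d['extrinsics'];D=d['depth']
v,u=np.mgrid[:420,:560];X=np.stack([(u-K[0,2])/K[0,0]*D,-(v-K[1,2])/K[1,1]*D,-D],-1)
W=(X-E[:3,3])@E[:3,:3]
def near(c,r,z0,z1,r0=0):
    q=np.hypot(W[...,0]-c[0],W[...,1]-c[1])
    return W[(q<r)&(q>r0)&(W[...,2]>z0)&(W[...,2]<z1)&(D>0)]
L=near((.5324,-.2573),.06,.08,.09,.022)[:,:2];w=np.linalg.eigh(np.cov(L.T))[1][:,1];print('pca',np.degrees(np.arctan(w[1]/w[0])))
print('button z',np.median(near((.483,-.3293),.008,.05,.09)[:,2]))
V=near((.473,-.179),.03,.08,.095);print('vial_a',(V.max(0)+V.min(0))/2)
E
```

```text
t: 11.55
tool_pos: [0.484, -0.3303, 0.066]
ee_rot: [179.8, -0.1, 50.8]
ft_force: [-1.2, 5.6, 12.5]
width: -0.0004
grasp_force: 6.0
t: 12.35
tool_pos: [0.4816, -0.3295, 0.2311]
ee_rot: [-179.9, 0.0, 50.8]
ft_force: [0.1, 0.8, -0.2]
width: -0.0
grasp_force: 0.0
pca -39.90955142384907
button z 0.07146953806982397
vial_a [ 0.47268482 -0.17913134  0.08389759]
```

View pics/w4.png

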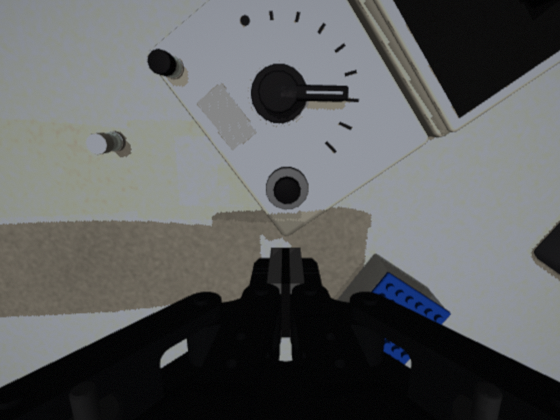

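The lever is still on tick 6 (354,100), the button is back up (0.0715 m), it bottomed out under 12.5 N, and the vials stand where they did. I'll hand it in.

```bash
python3 -c "
from plant import workorder
print(workorder.sign_off())"
```

```text
the job is handed in; nothing more can be done
None
```

The selector on the tube-rack shaker is at speed 6 (measured about 2.03 rad, inside the 1.974 to 2.214 band). Its start button was then pressed right down and came up again, and the job was handed in at about 12.4 s; the sign-off returned no verdict.

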